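# Make up a box-opening kit and a goods-in kit

## Robot

A 6-joint arm with a two-finger parallel gripper is mounted at the origin on the work surface; the furniture and walls round the work are solid. World frame = base frame: x ahead of the robot, y to its left, z up, the work surface at z = 0. Lengths are in m, angles in rad, forces in N, time in s.
With the tool pointing down it reaches from about 0.275 to 0.775 m from the base axis. Payload 14.6 kg.
Tool frame: the origin (TCP) lies midway between the tips of the shut fingers; the grasp point (between the pads) lies bot.grip_depth behind it (bot.grip_depth is the distance from the TCP to the grasp point, in m); z points along the fingers, y is the line along which they close (so a half turn about z gives the same grasp; the last joint's range is limited). The gripper opens to 85 mm and grips with 20 to 120 N. Pads are 22 mm wide; open, the fingers measure 114 mm over their backs; the gripper's body (76 mm by 85 mm) begins 54 mm behind the grasp point. The pads swing forward as they close: fully open they stand 13 mm farther back than shut.
Start: joints at [-1.378, 0.263, -0.048, 1.259, 0, 1.415], TCP at [0.179, -0.494, 0.231] pointing down, gripper open.
Joint ranges: [-2.65, 2.65], [-0.89, 1.7], [-1.18, 1.37], [-2.13, 2.11], [-1.35, 1.29], [-3.14, 3.14]. Speed limits (rad/s): [1.89, 1.89, 2.57, 2.79, 3.14, 3.14].

## Interface

Orientations are given as a 3x3 rotation matrix whose columns are the frame's x, y, z axes.
In Python, from workcell import bot gives the robot as it stands. The module is installed in compiled form; this text tells all that it offers.
- The arm moves only by the tool play_rows, never from a script. Its argument "steps" is a list that holds one entry, the list of rows, each a list of 7 numbers: the opening, from 0 (shut) to 1 (fully open), then the shift along the tool's x, y, z in mm, then the turn, a rotation vector about the tool's x, y, z in degrees. A call has 1 to 5 rows; each row shifts and turns the commanded pose from where the row before left it, along the tool's axes as they then stand; what a row does not reach is not made up. A row lasts 1/10 s, in which the tool goes at most 50 mm and 8.59 degrees, less where a joint would pass 70% of its speed; a pose out of reach is approached as far as the arm can. A call is refused whole if a number of a shift passes 50 or a number of a turn 8.59, either way. A call with a gripper value outside its range is refused whole. The fingers move at their own pace and stop on an object; "squeeze" is the grip in N (left out, the last holds). Time passes only in rows, so rows that do not move let the fingers close. It gives the time, the measured TCP pose, the force, the opening and the grip force at its end, in the units of the state.
- bot.get_state(): the state, without advancing time (a new reading comes with each control period).
- bot.read_camera(name): name is "scene" or "top" or "wrist"; returns a dict with "img" (420x560x3 uint8, red, green, blue), "z_map" (420x560 float32, m along the optical axis (not along the pixel's ray), 0 where there is no reading), "fov_y" (degrees; the focal length in pixels is half the picture's height over the tangent of half this angle, whatever the lens; pixels are square), "cx", "cy" (the principal point, pixels), "dist" ([k1, k2, p1, p2, k3] as OpenCV has them; the pictures are not rectified), "pose" (4x4, takes a point from camera to world coordinates). Camera axes: x right, y down, z forward; pixel columns grow to the right and rows downward; lengths in m; the calibration is good to about 2 mm. A picture is of the moment at which its call begins.
- bot.finish_job(): hands the job in; it is judged then, once.
The state is a dict: "clock": time; "joint_pos": joint angles; "joint_velocities": joint speeds; "joint_torque": joint torques, N m; "ee_pos": TCP position; "ee_rot": TCP orientation; "wrist_force": force on the tool from outside, world axes, zero at the start; "torque": the same for the moment, N m; "gripper_width": finger opening in m; "finger_force": force on a finger pad.
Only numpy, scipy, OpenCV 4.12 (cv2) and the standard library are available. Lean on these libraries where they do the work, as an engineer would, in place of code of your own. Each camera call takes 0.05 s, during which the arm holds its last target. There are 200 camera calls.

## Task

Make up two kits. Box-opening kit: open the hinged flat case, lay the box cutter and the marker pen flat inside it, side by side, and shut the lid fully again. Goods-in kit, in the open cardboard tray: stand the tally counter upright in the larger pocket and the rubber stamp upright in the smaller one.

Things in the scene. Friction and masses are not known exactly. Their poses are not given: they have to be found in the camera images.
- cutter_c (a point): Snap-off box cutter, yellow and black, blade drawn in, lying flat: 22 wide x 150 long x 14 mm high. The point is its centre, half-way up (7 mm above its underside); its y axis runs along its length, z up. Grasp it across its 22 mm width at the middle.
- pen_c (a point): Marker pen with a white barrel and black cap, lying flat: 15 wide x 128 long x 15 mm high. The point is its centre, half-way up (7.5 mm); its y axis runs along its length, z up. It does not roll.
- counter_c (a point): Hand tally counter, pale rounded body with a button on top and a knob at one side, standing: body 32 mm along its own x, 42 mm along its own y (48 over the knob), body 40 mm high, 52 mm with the button. The point is its centre, 26 mm above its underside; grasp it across its own x (32 mm) on the body, for example 26 mm up.
- stamp_c (a point): Rubber stamp, wooden, standing on its face: base block 23 mm along its own x and 52 mm along its own y, 19 mm high, with a round turned handle (24 mm across at its widest) above it, 62 mm high in all. The point is its centre, 31 mm above its underside; grasp it across its own x.
- case_in (a point): Flat grey case fixed to the table, 148 (x) x 188 (y) x 40 mm high shut. The point is the centre of its inner floor, 4 mm above the table, z up. Inside 140 (x) x 180 (y) x 28 mm deep, no dividers: the two long things fit side by side along y, e.g. at x = -32 and +14 mm, clear of the raised lid. The hinge line is parallel to y at x = +74, z = +28 mm (far edge); the pull tab is at the near edge (-x).
- case_lid (a joint): Opening angle of the case's lid (rad): 0 shut, up to 2.0 wide open (leaning back). It starts shut or slightly ajar. The hinge is stiff, so that the lid stays at any angle; about 2 N at the tab moves it. The lid is a 150 x 188 x 8 mm plate; stood open, its tab reaches 225 mm above the table: carry things clear of it. At about 1.8 it leans back out of the way.
- case_tab (a point): The black pull tab in the middle of the lid's near edge; it moves with the lid. 40 mm long outward from the lid's edge, 30 mm wide along the case's y, 12 mm thick. The point is in it, 26 mm out from the lid's edge, 176 mm from the hinge line (and 4 mm above the lid's underside, in which the hinge line lies). Pinched across its 30 mm width it swivels between the fingers as the lid swings.
- kit_tray: Open brown cardboard tray, fixed to the table, 112 (its x) x 201 (its y) x 16 mm high. Origin at the centre of its underside, z up; inner floor 4 mm up, walls 4 mm. A 3 mm divider across it at y = -15 mm, as high as the walls, makes two pockets, both 104 mm along x: the larger 110 mm long with its centre at y = +41.5 mm, the smaller 80 mm long with its centre at y = -56.5 mm.
Things that resemble listed ones, but are neither listed nor needed, are in the scene too. What is shaped like the part that bears pen_c but green or purple is not meant.

How it is judged:
By the outcome, as a careful person would: the job done as asked, in the order asked, and still so for the second after the job is handed in, with the robot touching nothing.
It also fails if it takes over 144 s, if anything falls off the work surface, if the arm or the gripper's body presses on something with over 40 N, if the wrist force passes 120 N, or if a joint passes its speed limit or range.

## Working session

There is one attempt and no reset: what is moved stays moved. The work goes in short steps, Python scripts to look and compute and a tool call to move; the robot and the scene stay as the last step left them, time stands still between calls to the robot, and variables do not carry over. Pictures are saved under pics/ and viewed, at most 14 in all, crops included, and the job is handed in when it is done.

Besides the shell and the picture viewer there is one more tool, called by a JSON object that holds its "op" and its "data", one argument or row to a line. play_rows: Moves the arm, as the interface text tells. Its arguments: {"type":"object","properties":{"steps":{"type":"array","items":{"type":"array","items":{"type":"array","items":{"type":"number"}}}},"squeeze":{"type":"number"}},"required":["steps"]}

```bash
mkdir -p pics
cat > h.py <<'E'
import numpy as np, cv2
from workcell import bot
def cam(n):
    c=bot.read_camera(n); c['f']=210/np.tan(np.radians(c['fov_y'])/2)
    c['K']=np.array([[c['f'],0,c['cx']],[0,c['f'],c['cy']],[0,0,1]]); c['D']=np.array(c['dist'],float); c['pose']=np.array(c['pose']); return c
def save(c,name,crop=None,s=1):
    im=c['img'][:,:,::-1]
    if crop: u0,v0,u1,v1=crop; im=im[v0:v1,u0:u1]
    cv2.imwrite('pics/'+name,cv2.resize(im,None,fx=s,fy=s,interpolation=cv2.INTER_CUBIC))
def ray(c,uv):
    p=cv2.undistortPoints(np.array(uv,float).reshape(-1,1,2),c['K'],c['D']).reshape(-1,2)
    return np.c_[p,np.ones(len(p))]
def plane(c,uv,z):
    d=ray(c,uv)@c['pose'][:3,:3].T; o=c['pose'][:3,3]
    return o+d*((z-o[2])/d[:,2])[:,None]
def depthpts(c,uv):
    uv=np.array(uv).reshape(-1,2); z=c['z_map'][uv[:,1].astype(int),uv[:,0].astype(int)]
    return (ray(c,uv)*z[:,None])@c['pose'][:3,:3].T+c['pose'][:3,3]
def cloud(c):
    vv,uu=np.mgrid[:420,:560]; return depthpts(c,np.c_[uu.ravel(),vv.ravel()]).reshape(420,560,3)
E
python3 - <<'E'
from h import *
for n in('top','scene'):
    c=cam(n); save(c,n+'1.png',s=1.4); print(n,c['pose'].round(3).tolist(),c['f'],c['dist'])
print(bot.grip_depth, bot.get_state())
E
```

```text
top [[-0.01, -0.996, 0.084, 0.339], [-1.0, 0.008, -0.024, 0.005], [0.023, -0.084, -0.996, 1.22], [0.0, 0.0, 0.0, 1.0]] 445.9516692659186 [-0.08061859  0.          0.          0.          0.        ]
scene [[0.691, -0.375, 0.618, -0.357], [-0.723, -0.385, 0.574, -0.758], [0.022, -0.843, -0.537, 0.733], [0.0, 0.0, 0.0, 1.0]] 459.77253909983585 [0.04898393 0.         0.         0.         0.        ]
0.0187 {'clock': 0.1, 'joint_pos': array([-1.37832918e+00,  2.63483580e-01, -4.88587455e-02,  1.25935344e+00,
       -3.30476399e-05,  1.41549794e+00]), 'joint_velocities': array([-0.00144642, -0.00101018,  0.0018628 , -0.00148919,  0.00051806,
        0.00058363]), 'joint_torque': array([ 3.38084501e-03, -6.38575745e+01,  3.85062504e+01,  9.84266546e-03,
       -1.38345972e-04,  1.79126636e-05]), 'ee_pos': array([ 0.17886286, -0.49335593,  0.23087417]), 'ee_rot': array([[ 9.40136566e-01,  3.40797881e-01, -2.04483931e-04],
       [ 3.40797926e-01, -9.40136163e-01,  8.76514123e-04],
       [ 1.06471418e-04, -8.93730677e-04, -9.99999595e-01]]), 'wrist_force': array([-0.70670613,  0.27163173, -0.28476283]), 'torque': array([ 0.01134224, -0.00556346, -0.04526531]), 'finger_force': 0.0, 'gripper_width': 0.08543638185072297}
```

View pics/top1.png

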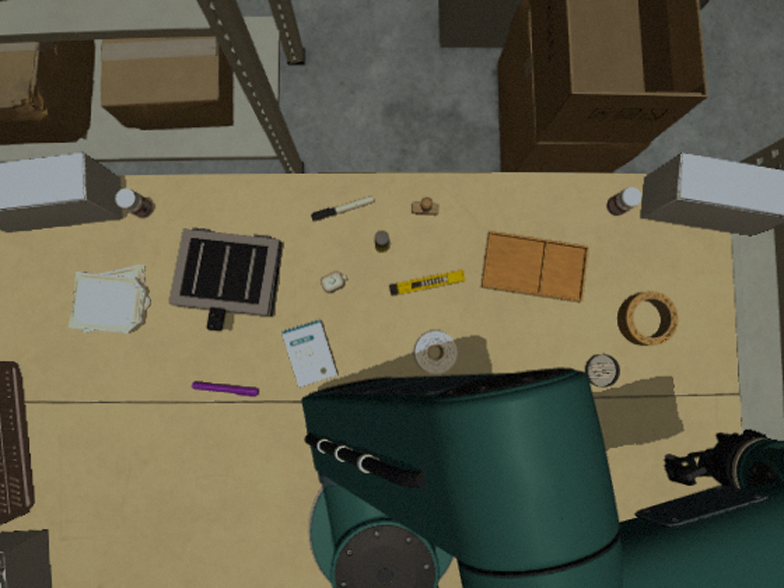

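View pics/scene1.png

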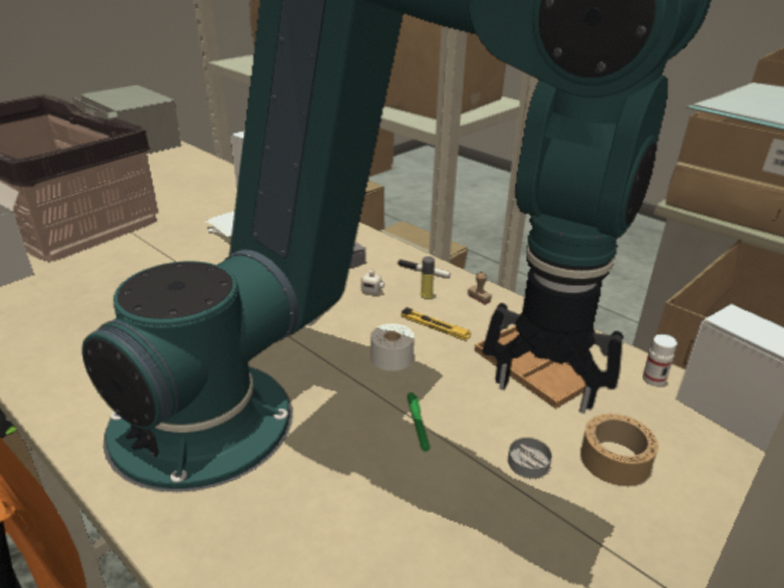

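The top view (784-px scale) shows the case at (225,273) with its tab at (216,318), the white pen at (343,208) and the stamp at (425,206). The counter is at (333,282), the cutter at (427,282) and the tray at (535,266), with its larger or smaller pocket still to be measured. Pen candidates are white with a black cap at (343,208), purple at (225,388), and green in the scene view at (418,420). Only the white one fits. A tall cylinder at (382,240) is an obstacle. I'll measure everything and confirm the pen, counter, stamp and cutter in one crop.

Run:
```python
from h import *
c=cam('top'); save(c,'crop1.png',(110,115,430,290),2.4)
P=cloud(c); Z=P[:,:,2]
hsv=cv2.cvtColor(c['img'],cv2.COLOR_RGB2HSV)
# table calib
print('table z',np.median(Z[230:260,250:260]),Z[200:203,60:64].mean(), Z[140:150,355:365].ravel()[:3])
m=((Z>0.006)&(Z<0.2)&(P[:,:,0]>0.28)&(P[:,:,0]<0.9)).astype(np.uint8)
n,l,s,ct=cv2.connectedComponentsWithStats(m)
for i in range(1,n):
    if s[i,4]<40: continue
    q=P[l==i]; 
    zt=np.percentile(q[:,2],95)
    r=cv2.minAreaRect(np.argwhere(l==i)[:,::-1].astype(np.float32))
    bp=plane(c,cv2.boxPoints(r),zt)
    e=bp[1]-bp[0];f=bp[2]-bp[1]
    if np.linalg.norm(e)<np.linalg.norm(f): e,f=f,e
    print('px',ct[i].round(0),'area',s[i,4],'ctr',bp.mean(0).round(3),'L',np.linalg.norm(e).round(3),'W',np.linalg.norm(f).round(3),'ang',np.degrees(np.arctan2(e[1],e[0])).round(1),'z5/95',np.percentile(q[:,2],[5,50]).round(3),zt.round(3))
```

```text
table z -0.00039353258543672887 0.028988400849810397 [-3.98112271e-05  3.14335513e-03 -1.10443262e-03]
px [112.  30.] area 975 ctr [0.891 0.439 0.198] L 0.478 W 0.092 ang -101.0 z5/95 [0.039 0.184] 0.198
px [457.  67.] area 512 ctr [ 0.873 -0.529  0.025] L 0.296 W 0.05 ang -90.3 z5/95 [0.008 0.019] 0.025
px [513. 142.] area 5776 ctr [ 0.504 -0.556  0.169] L 0.438 W 0.333 ang 175.8 z5/95 [0.027 0.141] 0.169
px [ 45. 138.] area 4362 ctr [0.629 0.542 0.165] L 0.277 W 0.129 ang -84.1 z5/95 [0.024 0.15 ] 0.165
px [244. 149.] area 247 ctr [0.623 0.075 0.018] L 0.127 W 0.017 ang -74.1 z5/95 [0.008 0.013] 0.018
px [304. 148.] area 192 ctr [ 0.616 -0.083  0.063] L 0.05 W 0.032 ang -90.1 z5/95 [0.012 0.02 ] 0.063
px [161. 196.] area 4248 ctr [0.477 0.294 0.065] L 0.2 W 0.187 ang -97.1 z5/95 [0.035 0.052] 0.065
px [272. 172.] area 134 ctr [ 0.542 -0.001  0.094] L 0.039 W 0.023 ang 179.5 z5/95 [0.015 0.089] 0.094
px [384. 189.] area 626 ctr [ 0.505 -0.302  0.019] L 0.204 W 0.113 ang -98.8 z5/95 [0.006 0.014] 0.019
px [ 77. 215.] area 2139 ctr [0.448 0.527 0.033] L 0.161 W 0.13 ang -90.6 z5/95 [0
[... 330 characters left out ...]
. 252.] area 1234 ctr [0.342 0.139 0.028] L 0.112 W 0.079 ang -162.3 z5/95 [0.02  0.024] 0.028
px [311. 251.] area 666 ctr [ 0.342 -0.1    0.053] L 0.079 W 0.073 ang -90.5 z5/95 [0.045 0.05 ] 0.053
px [428. 262.] area 122 ctr [ 0.306 -0.421  0.022] L 0.052 W 0.044 ang -128.3 z5/95 [0.007 0.012] 0.022
px [440. 262.] area 46 ctr [ 0.309 -0.451  0.023] L 0.056 W 0.018 ang -159.9 z5/95 [0.007 0.016] 0.023
px [  7. 267.] area 271 ctr [0.304 0.695 0.068] L 0.047 W 0.044 ang 1.7 z5/95 [0.01  0.038] 0.068
px [258. 272.] area 77 ctr [0.294 0.037 0.197] L 0.129 W 0.006 ang -81.1 z5/95 [0.136 0.177] 0.197
px [149. 274.] area 63 ctr [0.283 0.324 0.016] L 0.084 W 0.005 ang -90.3 z5/95 [0.009 0.012] 0.016
```

View pics/crop1.png

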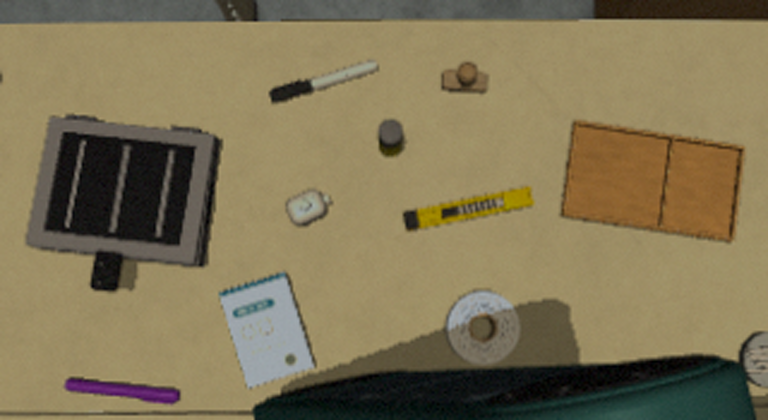

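The crop confirms the white pen with a black cap at (325,80), the stamp at (466,76), the counter at (307,206) and the cutter at (468,208). The lid is slightly ajar with its tab at (107,270), and the tray's larger pocket is on the left (+y). Next I'll measure the lid and the remaining angles.

Run:
```python
from h import *
c=cam('top'); P=cloud(c); Z=P[:,:,2]
g=cv2.cvtColor(c['img'],cv2.COLOR_RGB2HSV)
m=np.zeros((420,560),bool); m[150:245,110:210]=1
m&=(Z>0.025)&(Z<0.12)
mu=m.astype(np.uint8); op=cv2.morphologyEx(mu,cv2.MORPH_OPEN,np.ones((21,21)))
lid=cv2.erode(op,np.ones((5,5)))>0
q=P[lid]; A=np.c_[q[:,:2],np.ones(len(q))]; k,*_=np.linalg.lstsq(A,q[:,2],rcond=None)
print('plane',k,'tilt deg',np.degrees(np.arctan(np.hypot(*k[:2]))),'dir',np.degrees(np.arctan2(-k[1],-k[0])),'res',np.std(A@k-q[:,2]))
# lid corners on the plane
r=cv2.minAreaRect(np.argwhere(op>0)[:,::-1].astype(np.float32)); bp=cv2.boxPoints(r)
d=ray(c,bp)@c['pose'][:3,:3].T;o=c['pose'][:3,3]
t=(k[0]*o[0]+k[1]*o[1]+k[2]-o[2])/(d[:,2]-d[:,:2]@k[:2]); C=o+d*t[:,None]
print(C.round(4)); print(np.linalg.norm(np.diff(C,axis=0),axis=1))
tab=(mu-op)>0; n,l,s,ct=cv2.connectedComponentsWithStats(tab.astype(np.uint8)); i=1+np.argmax(s[1:,4]);q=P[l==i]
print('tab px',ct[i],s[i],'pts',q.mean(0),q.min(0),q.max(0))
# fine: counter, stamp, tray, pen
for nm,b,h in(('counter',(225,188,255,212),0.040),('cutter',(275,188,335,215),.014),('pen',(218,135,272,162),.015),('stampbase',(290,138,318,158),.019),('tray',(340,163,425,220),.016)):
    u0,v0,u1,v1=b; sub=Z[v0:v1,u0:u1]; mm=((sub>.006)&(sub<h+.02)).astype(np.uint8) if nm!='stampbase' else ((sub>.008)&(sub<.027)).astype(np.uint8)
    n,l,s,ct=cv2.connectedComponentsWithStats(mm); i=1+np.argmax(s[1:,4])
    pts=np.argwhere(l==i)[:,::-1].astype(np.float32)+[u0,v0]
    w=plane(c,pts,h)[:,:2].astype(np.float32); print(nm,[np.round(x,3) for x in cv2.minAreaRect(w)],w.mean(0).round(4))
```

```text
plane [-0.15306998  0.01978965  0.12246632] tilt deg 8.77402115074102 dir -7.366620720273077 res 0.0022690626839437286
[[0.5419 0.3926 0.0473]
 [0.5408 0.2058 0.0438]
 [0.4193 0.2017 0.0623]
 [0.4204 0.3839 0.0657]]
[0.18686517 0.12291061 0.18225107]
tab px [159.78226514 175.44863916] [ 125  163   75   34 1139] pts [0.54588145 0.30012811 0.04377347] [0.49101702 0.19624782 0.02510085] [0.58246971 0.3906301  0.05701975]
counter [array([0.476, 0.09 ]), array([0.034, 0.048]), np.float64(23.007)] [0.4753 0.092 ]
cutter [array([ 0.475, -0.089]), array([0.024, 0.149]), np.float64(12.207)] [ 0.4756 -0.0907]
pen [array([0.624, 0.075]), array([0.018, 0.127]), np.float64(16.976)] [0.6234 0.0771]
stampbase [array([ 0.622, -0.086]), array([0.052, 0.024]), np.float64(85.37)] [ 0.6206 -0.0855]
tray [array([ 0.505, -0.302]), array([0.203, 0.115]), np.float64(81.141)] [ 0.5057 -0.3095]
```

{"op": "play_rows", "data": {
  "steps": [
    [[1,35.5,-18.4,0,0,0,0],[1,35.5,-18.4,0,0,0,0],[1,35.5,-18.4,0,0,0,0],[1,35.5,-18.4,0,0,0,0],[1,35.5,-18.4,0,0,0,0]]
  ]
}}

```text
clock: 0.7
ee_pos: [0.3152, -0.3452, 0.2312]
ee_rot: [[0.94, 0.341, 0.0], [0.341, -0.94, 0.0], [0.0, -0.0, -1.0]]
wrist_force: [1.2, -1.1, -0.8]
gripper_width: 0.0857
finger_force: 0.0
```

{"op": "play_rows", "data": {
  "steps": [
    [[1,35.5,-18.4,0,0,0,0],[1,35.5,-18.4,0,0,0,0],[1,35.5,-18.4,0,0,0,0],[1,35.5,-18.4,0,0,0,0],[1,35.5,-18.4,0,0,0,0]]
  ]
}}

```text
clock: 1.2
ee_pos: [0.4508, -0.1981, 0.2313]
ee_rot: [[0.94, 0.341, 0.0], [0.341, -0.94, -0.0], [0.0, 0.0, -1.0]]
wrist_force: [0.0, -0.6, -0.2]
gripper_width: 0.0852
finger_force: 0.0
```

{"op": "play_rows", "data": {
  "steps": [
    [[1,0,0,0,0,0,-8.5],[1,0,0,0,0,0,-8.5],[1,0,0,0,0,0,-8.5],[1,0,0,0,0,0,-8.5],[1,0,0,0,0,0,-8.5]]
  ]
}}

```text
clock: 1.7
ee_pos: [0.4499, -0.1995, 0.2311]
ee_rot: [[0.457, 0.889, -0.0], [0.889, -0.457, 0.0], [0.0, -0.0, -1.0]]
wrist_force: [0.3, 0.1, 0.2]
gripper_width: 0.0854
finger_force: 0.0
```

{"op": "play_rows", "data": {
  "steps": [
    [[1,0,0,0,0,0,-8.5],[1,0,0,0,0,0,-8.5],[1,0,0,0,0,0,-8.5],[1,0,0,0,0,0,-8.5],[1,0,0,0,0,0,-8.5]]
  ]
}}

```text
clock: 2.2
ee_pos: [0.4499, -0.1995, 0.2312]
ee_rot: [[-0.264, 0.965, -0.0], [0.965, 0.264, 0.0], [0.0, -0.0, -1.0]]
wrist_force: [0.3, 0.0, -0.5]
gripper_width: 0.0853
finger_force: 0.0
```

{"op": "play_rows", "data": {
  "steps": [
    [[1,0,0,0,0,0,-8.5],[1,0,0,0,0,0,-8.5],[1,0,0,0,0,0,-8.5],[1,0,0,0,0,0,-8.5],[1,0,0,0,0,0,-8.5]]
  ]
}}

```text
clock: 2.7
ee_pos: [0.4499, -0.1995, 0.2312]
ee_rot: [[-0.846, 0.533, -0.0], [0.533, 0.846, 0.0], [0.0, 0.0, -1.0]]
wrist_force: [0.4, -0.9, -0.5]
gripper_width: 0.0855
finger_force: 0.0
```

{"op": "play_rows", "data": {
  "steps": [
    [[1,0,0,0,0,0,-8.5],[1,0,0,0,0,0,-8.5],[1,0,0,0,0,0,-8.5],[1,0,0,0,0,0,0],[1,0,0,0,0,0,0]]
  ]
}}

```text
clock: 3.2
ee_pos: [0.4499, -0.1996, 0.2312]
ee_rot: [[-0.992, 0.128, -0.0], [0.128, 0.992, 0.0], [0.0, 0.0, -1.0]]
wrist_force: [0.0, -0.2, 0.0]
gripper_width: 0.0853
finger_force: 0.0
```

{"op": "play_rows", "data": {
  "steps": [
    [[1,13,48,0,0,0,0],[1,13,48,0,0,0,0],[1,13,48,0,0,0,0],[1,13,48,0,0,0,0],[1,13,48,0,0,0,0]]
  ]
}}

```text
clock: 3.7
ee_pos: [0.4143, 0.0483, 0.2314]
ee_rot: [[-0.992, 0.128, 0.001], [0.128, 0.992, 0.0], [-0.001, 0.0, -1.0]]
wrist_force: [1.5, 0.4, -0.9]
gripper_width: 0.0854
finger_force: 0.0
```

{"op": "play_rows", "data": {
  "steps": [
    [[1,13,48,0,0,0,0],[1,13,48,0,0,0,0],[1,13,48,0,0,0,0],[1,13,48,0,0,0,0],[1,0,0,0,0,0,0]]
  ]
}}

```text
clock: 4.2
ee_pos: [0.3856, 0.2482, 0.2311]
ee_rot: [[-0.993, 0.121, -0.0], [0.121, 0.993, 0.001], [0.0, 0.001, -1.0]]
wrist_force: [-0.3, -1.3, -0.2]
gripper_width: 0.0854
finger_force: 0.0
```

Run:
```python
from h import *
print(bot.get_state()['ee_pos'])
c=cam('wrist'); save(c,'w1.png'); P=cloud(c); print(c['pose'].round(3).tolist())
np.save('w1.npy',P); cv2.imwrite('w1i.png',c['img'])
```

```text
[0.38562982 0.24819609 0.23114078]
[[0.122, 0.959, 0.255, 0.32], [0.993, -0.118, -0.031, 0.257], [0.001, 0.257, -0.966, 0.372], [0.0, 0.0, 0.0, 1.0]]
```

View pics/w1.png

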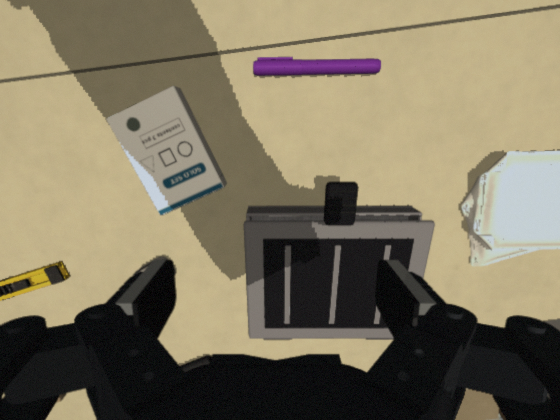

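The wrist view shows the tab at (341,203), the lid's near edge along v≈221 from u=247 to 434, and its far edge at v≈338. Now I'll measure them.

Run:
```python
from h import *
P=np.load('w1.npy'); g=cv2.imread('w1i.png').astype(int)
dark=(g.max(2)<60)
m=np.zeros_like(dark); m[175:230,315:370]=1
m=(m&dark&(P[:,:,2]>.03)&(P[:,:,2]<.09)).astype(np.uint8)
n,l,s,ct=cv2.connectedComponentsWithStats(m); i=1+np.argmax(s[1:,4]); q=P[l==i]; print('tab',ct[i],s[i],'mean',q.mean(0),'pct',np.percentile(q,[2,98],axis=0).round(4).tolist())
L=P[228:333,255:372].reshape(-1,3); L=L[(L[:,2]>.03)&(L[:,2]<.09)]
A=np.c_[L[:,:2],np.ones(len(L))];k,*_=np.linalg.lstsq(A,L[:,2],rcond=None);print('tilt',np.degrees(np.arctan(np.hypot(*k[:2]))),'dir',np.degrees(np.arctan2(-k[1],-k[0])),'res',(A@k-L[:,2]).std())
for u,v in((250,224),(340,224),(430,224),(252,334),(336,334),(280,334)): print((u,v),P[v,u].round(4))
# left (-y) edge at rows
for v in(230,260,300,330):
    us=[u for u in range(235,262) if P[v,u,2]>.035]; print(v,us[0],P[v,us[0]+1].round(4))
```

```text
tab [339.8998494  203.15888554] [ 321  182   37   43 1328] mean [0.40176156 0.3084809  0.06570774] pct [[0.3819, 0.2942, 0.0601], [0.4227, 0.3229, 0.0695]]
tilt 8.749806165512359 dir -7.988852624327742 res 0.0007897619041531571
(250, 224) [0.4134 0.2208 0.0596]
(340, 224) [0.4231 0.3076 0.0629]
(430, 224) [0.4344 0.3947 0.0608]
(252, 334) [0.5497 0.2022 0.0394]
(336, 334) [0.5612 0.2972 0.0398]
(280, 334) [0.5544 0.2338 0.0383]
230 244 [0.419  0.215  0.0592]
260 245 [0.4529 0.2106 0.0538]
300 247 [0.502  0.2051 0.0472]
330 248 [0.5447 0.1994 0.0386]
```

{"op": "play_rows", "data": {
  "steps": [
    [[1,-1.7,31,0,0,0,0],[1,-1.7,30.7,0,0,0,0],[1,0,0,45,0,0,0],[1,0,0,45,0,0,0],[1,0,0,45,0,0,0]]
  ]
}}

```text
clock: 4.75
ee_pos: [0.3985, 0.3034, 0.095]
ee_rot: [[-0.992, 0.127, 0.001], [0.127, 0.992, 0.0], [-0.001, 0.0, -1.0]]
wrist_force: [0.7, -0.1, -1.6]
gripper_width: 0.0854
finger_force: 0.0
```

{"op": "play_rows", "data": {
  "steps": [
    [[1,0,0,25,0,0,0],[1,0,0,15,0,0,0],[1,0,0,14,0,0,0],[1,0,0,0,0,0,0]]
  ]
}}

```text
clock: 5.15
ee_pos: [0.3976, 0.3028, 0.041]
ee_rot: [[-0.992, 0.127, -0.002], [0.127, 0.992, -0.001], [0.002, -0.002, -1.0]]
wrist_force: [0.6, 0.6, 0.3]
gripper_width: 0.0853
finger_force: 0.0
```

{"op": "play_rows", "data": {
  "steps": [
    [[0,0,0,0,0,0,0],[0,0,0,0,0,0,0],[0,0,0,0,0,0,0],[0,0,0,0,0,0,0],[0,0,0,0,0,0,0]]
  ],
  "squeeze": 40
}}

```text
clock: 5.65
ee_pos: [0.399, 0.3087, 0.0437]
ee_rot: [[-0.993, 0.121, 0.001], [0.121, 0.993, 0.01], [-0.0, 0.01, -1.0]]
wrist_force: [-5.1, 31.8, 1.1]
gripper_width: 0.0293
finger_force: 44.7
```

{"op": "play_rows", "data": {
  "steps": [
    [[0,0,3,0,0,0,0],[0,0,3,0,0,0,0],[0,-3.8,0,-16.6,0,0,0],[0,-5.5,0,-16.7,0,0,0],[0,-7.3,0,-16.1,0,0,0]]
  ]
}}

```text
clock: 6.15
ee_pos: [0.4147, 0.3074, 0.092]
ee_rot: [[-0.992, 0.123, -0.001], [0.123, 0.992, -0.002], [0.001, -0.002, -1.0]]
wrist_force: [4.0, -3.5, -7.9]
gripper_width: 0.0291
finger_force: 44.8
```

{"op": "play_rows", "data": {
  "steps": [
    [[0,-8.7,0,-15.2,0,0,0],[0,0,0,0,0,0,0]]
  ]
}}

```text
clock: 6.35
ee_pos: [0.4243, 0.3064, 0.1082]
ee_rot: [[-0.992, 0.124, 0.001], [0.124, 0.992, -0.001], [-0.001, -0.001, -1.0]]
wrist_force: [-2.9, -5.5, 1.3]
gripper_width: 0.0291
finger_force: 46.2
```

{"op": "play_rows", "data": {
  "steps": [
    [[0,-10.3,0,-14.3,0,0,0],[0,-11.7,0,-13.2,0,0,0],[0,-12.8,0,-12,0,0,0],[0,-14.1,0,-10.6,0,0,0],[0,-15,0,-9.2,0,0,0]]
  ]
}}

```text
clock: 6.85
ee_pos: [0.4868, 0.2987, 0.1662]
ee_rot: [[-0.992, 0.123, -0.002], [0.123, 0.992, -0.001], [0.002, -0.001, -1.0]]
wrist_force: [0.6, -0.4, -9.6]
gripper_width: 0.0292
finger_force: 46.3
```

{"op": "play_rows", "data": {
  "steps": [
    [[0,-15.9,0,-7.6,0,0,0],[0,-16.5,0,-6,0,0,0],[0,-17.1,0,-4.3,0,0,0],[0,0,0,0,0,0,0]]
  ]
}}

```text
clock: 7.25
ee_pos: [0.5375, 0.2927, 0.1842]
ee_rot: [[-0.992, 0.124, 0.0], [0.124, 0.992, -0.0], [-0.0, -0.0, -1.0]]
wrist_force: [-1.1, -2.3, 3.2]
gripper_width: 0.0291
finger_force: 49.0
```

{"op": "play_rows", "data": {
  "steps": [
    [[0,-17.4,0,-2.6,0,0,0],[0,-17.5,0,-0.9,0,0,0],[0,-17.6,0,1,0,0,0],[0,-17.4,0,2.6,0,0,0],[0,-17.1,0,4.4,0,0,0]]
  ]
}}

```text
clock: 7.75
ee_pos: [0.6223, 0.2825, 0.1794]
ee_rot: [[-0.992, 0.123, -0.001], [0.123, 0.992, -0.0], [0.001, -0.0, -1.0]]
wrist_force: [-4.4, 1.2, -1.6]
gripper_width: 0.0291
finger_force: 51.6
```

{"op": "play_rows", "data": {
  "steps": [
    [[0,0,0,0,0,0,0],[1,0,0,0,0,0,0],[1,0,0,0,0,0,0],[1,0,0,0,0,0,0],[1,0,0,0,0,0,0]]
  ]
}}

```text
clock: 8.25
ee_pos: [0.6224, 0.2826, 0.1799]
ee_rot: [[-0.992, 0.123, 0.0], [0.123, 0.992, 0.0], [-0.0, 0.0, -1.0]]
wrist_force: [0.0, 0.0, 0.1]
gripper_width: 0.0846
finger_force: 0.0
```

{"op": "play_rows", "data": {
  "steps": [
    [[1,0,0,-45,0,0,0],[1,0,0,-45,0,0,0],[1,11.1,-43,0,0,0,0],[1,11.1,-43,0,0,0,0],[1,11.1,-43,0,0,0,0]]
  ]
}}

```text
clock: 8.75
ee_pos: [0.5731, 0.1576, 0.2699]
ee_rot: [[-0.992, 0.122, 0.001], [0.122, 0.992, -0.0], [-0.001, 0.0, -1.0]]
wrist_force: [0.6, -0.0, -0.3]
gripper_width: 0.0856
finger_force: 0.0
```

{"op": "play_rows", "data": {
  "steps": [
    [[1,11.1,-43,0,0,0,0],[1,11.1,-43,0,0,0,0],[1,11.1,-43,0,0,0,0],[1,11.1,-43,0,0,0,0],[1,11.1,-43,0,0,0,0]]
  ]
}}

```text
clock: 9.25
ee_pos: [0.4912, -0.0492, 0.2699]
ee_rot: [[-0.992, 0.123, 0.001], [0.123, 0.992, -0.0], [-0.001, -0.0, -1.0]]
wrist_force: [1.0, -0.2, 0.0]
gripper_width: 0.0851
finger_force: 0.0
```

{"op": "play_rows", "data": {
  "steps": [
    [[1,11.1,-43,0,0,0,0],[1,0,0,0,0,0,8],[1,0,0,20,0,0,8],[1,0,0,20,0,0,8],[1,0,0,20,0,0,8]]
  ]
}}

```text
clock: 9.75
ee_pos: [0.4758, -0.0893, 0.2091]
ee_rot: [[-0.772, 0.635, 0.001], [0.635, 0.772, -0.0], [-0.001, 0.0, -1.0]]
wrist_force: [-0.1, -0.2, -0.5]
gripper_width: 0.0856
finger_force: 0.0
```

{"op": "play_rows", "data": {
  "steps": [
    [[1,0,0,20,0,0,8],[1,0,0,20,0,0,8],[1,0,0,0,0,0,8],[1,0,0,0,0,0,8],[1,0,0,0,0,0,7.5]]
  ]
}}

```text
clock: 10.25
ee_pos: [0.4758, -0.0891, 0.1696]
ee_rot: [[-0.193, 0.981, 0.0], [0.981, 0.193, -0.0], [-0.0, 0.0, -1.0]]
wrist_force: [-0.2, -0.6, 1.2]
gripper_width: 0.0849
finger_force: 0.0
```

{"op": "play_rows", "data": {
  "steps": [
    [[1,0,0,0,0,0,0]]
  ]
}}

```text
clock: 10.35
ee_pos: [0.4758, -0.0891, 0.1697]
ee_rot: [[-0.196, 0.981, 0.0], [0.981, 0.196, -0.0], [-0.0, 0.0, -1.0]]
wrist_force: [0.6, -0.1, -0.1]
gripper_width: 0.0849
finger_force: 0.0
```

Run:
```python
from h import *
c=cam('wrist'); save(c,'w2.png'); P=cloud(c); R=c['img'].astype(int)
m=((R[:,:,0]-R[:,:,2]>90)&(R[:,:,1]>90)&(P[:,:,2]<.04)).astype(np.uint8)
n,l,s,ct=cv2.connectedComponentsWithStats(m)
for i in range(1,n):
  if s[i,4]>300:
    w=plane(c,np.argwhere(l==i)[:,::-1],.014)[:,:2].astype(np.float32); print(ct[i],s[i],cv2.minAreaRect(w))
```

```text
[276.24104683 144.82231405] [264 128  24  54 726] ((0.46766960620880127, -0.05270153284072876), (0.02019391767680645, 0.04619144648313522), 10.75185775756836)
[273.66071429 248.59438776] [265 237  21  30 392] ((0.4849821627140045, -0.14210481941699982), (0.01894298382103443, 0.029479701071977615), 11.269375801086426)
```

View pics/w2.png

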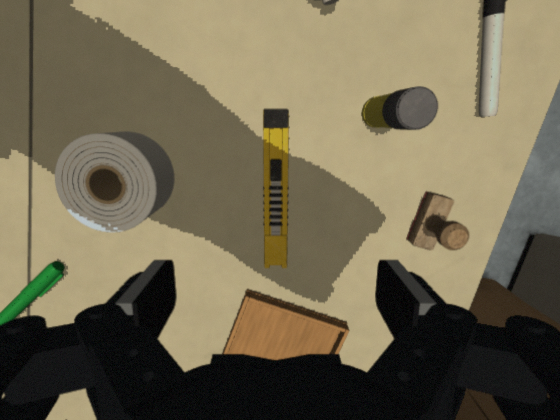

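The wrist view shows the cutter alone, spanning (276,108) to (276,268) and centred between the fingers. The cylinder at (410,108) and the roll are clear.

{"op": "play_rows", "data": {
  "steps": [
    [[1,4.4,-1.5,0,0,0,0],[1,0,0,45,0,0,0],[1,0,0,45,0,0,0],[1,0,0,40,0,0,0],[1,0,0,20,0,0,0]]
  ]
}}

```text
clock: 10.9
ee_pos: [0.4719, -0.0844, 0.017]
ee_rot: [[-0.201, 0.98, -0.003], [0.98, 0.201, 0.001], [0.002, -0.003, -1.0]]
wrist_force: [-0.1, -0.1, 0.1]
gripper_width: 0.0851
finger_force: 0.0
```

{"op": "play_rows", "data": {
  "steps": [
    [[1,0,0,12,0,0,0],[1,0,0,5,0,0,0],[1,0,0,0,0,0,0]]
  ]
}}

```text
clock: 11.2
ee_pos: [0.4734, -0.085, 0.0024]
ee_rot: [[-0.2, 0.98, -0.001], [0.98, 0.2, 0.0], [0.0, -0.0, -1.0]]
wrist_force: [-0.6, 0.4, 0.4]
gripper_width: 0.0859
finger_force: 0.0
```

{"op": "play_rows", "data": {
  "steps": [
    [[0,0,0,0,0,0,0],[0,0,0,0,0,0,0],[0,0,0,0,0,0,0],[0,0,0,0,0,0,0],[0,0,0,0,0,0,0]]
  ],
  "squeeze": 40
}}

```text
clock: 11.7
ee_pos: [0.4738, -0.0853, 0.003]
ee_rot: [[-0.198, 0.98, 0.001], [0.98, 0.198, -0.0], [-0.0, 0.001, -1.0]]
wrist_force: [-1.6, 0.5, 6.0]
gripper_width: 0.0211
finger_force: 38.9
```

{"op": "play_rows", "data": {
  "steps": [
    [[0,0,0,-20,0,0,0],[0,0,0,-45,0,0,0],[0,0,0,-50,0,0,0],[0,0,0,-45,0,0,0],[0,47.5,8.3,0,0,0,0]]
  ]
}}

```text
clock: 12.2
ee_pos: [0.4756, -0.0405, 0.1678]
ee_rot: [[-0.193, 0.981, 0.009], [0.981, 0.193, -0.003], [-0.005, 0.008, -1.0]]
wrist_force: [1.7, 1.1, -2.9]
gripper_width: 0.021
finger_force: 40.0
```

{"op": "play_rows", "data": {
  "steps": [
    [[0,47.5,8.3,0,0,0,0],[0,47.5,8.3,0,0,0,0],[0,47.5,8.3,0,0,0,0],[0,47.5,8.3,0,0,0,0],[0,47.5,8.3,0,0,0,0]]
  ]
}}

```text
clock: 12.7
ee_pos: [0.4654, 0.2059, 0.1627]
ee_rot: [[-0.198, 0.98, 0.0], [0.98, 0.198, -0.0], [-0.0, 0.0, -1.0]]
wrist_force: [0.2, 0.0, -1.0]
gripper_width: 0.0209
finger_force: 39.9
```

{"op": "play_rows", "data": {
  "steps": [
    [[0,47.5,8.3,0,0,0,0],[0,47.5,8.3,0,0,0,0],[0,0,0,0,0,0,6.2],[0,0,0,0,0,0,6.2],[0,0,0,0,0,0,6.2]]
  ]
}}

```text
clock: 13.2
ee_pos: [0.463, 0.3008, 0.1624]
ee_rot: [[0.128, 0.992, -0.0], [0.992, -0.128, -0.0], [-0.0, -0.0, -1.0]]
wrist_force: [0.8, 0.1, -0.5]
gripper_width: 0.0209
finger_force: 40.0
```

{"op": "play_rows", "data": {
  "steps": [
    [[0,0,0,0,0,0,0]]
  ]
}}

```text
clock: 13.3
ee_pos: [0.4632, 0.3005, 0.1625]
ee_rot: [[0.126, 0.992, -0.0], [0.992, -0.126, -0.0], [-0.0, -0.0, -1.0]]
wrist_force: [-0.1, -0.0, -0.9]
gripper_width: 0.0214
finger_force: 40.0
```

Run:
```python
from h import *
c=cam('wrist'); save(c,'w3.png'); P=cloud(c); np.save('w3.npy',P)
cv2.imwrite('w3i.png',c['img']); c=cam('top'); save(c,'t3.png',(100,100,420,280),2.4)
```

```text
(no output)
```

View pics/w3.png

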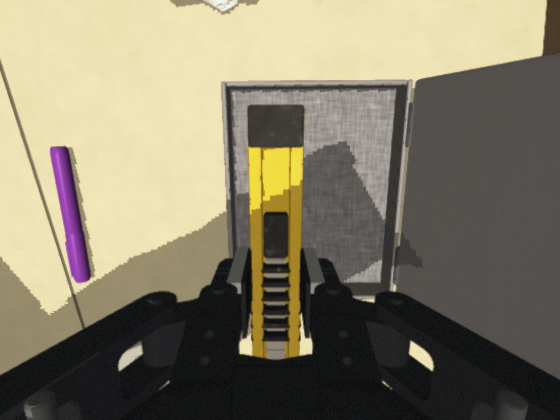

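The cutter is held and lined up with the open case, whose rim corners are at (222,82) and (411,81). Next I'll check the case rim and the cutter's extent against the plan.

Run:
```python
from h import *
P=np.load('w3.npy')
for u,v in((223,82),(408,82),(315,82),(224,120),(225,150),(228,200),(300,100),(249,108),(302,108),(276,107),(380,150)): print((u,v),P[v,u].round(4))
a=np.radians(-7.2); ex=np.array([np.cos(a),np.sin(a)]); ey=np.array([-ex[1],ex[0]])
m=(P[:,:,2]>.024)&(P[:,:,2]<.04); m[:, 412:]=0; m[:70]=0; m[280:]=0;m[:,:200]=0
q=P[m][:,:2]-[.495,.2966]; print(np.percentile(q@ex,[1,50,99]),np.percentile(q@ey,[1,99]), m.sum())
q=P[:,:,:2]-np.array([.495,.2966]); X=q@ex;Y=q@ey
for v in(120,150,200): 
    z=P[v,205:250,2]; k=np.argmax((z>.024)&(z<.045)); print(v,205+k,X[v,205+k].round(4),z[k])
```

```text
(223, 82) [0.434  0.3996 0.0298]
(408, 82) [0.5749 0.3815 0.0291]
(315, 82) [0.504  0.3907 0.0298]
(224, 120) [0.4301 0.3718 0.0303]
(225, 150) [0.4269 0.3486 0.0297]
(228, 200) [0.4226 0.3075 0.0301]
(300, 100) [0.4931 0.3803 0.004 ]
(249, 108) [0.4611 0.3719 0.1713]
(302, 108) [0.4809 0.3694 0.1709]
(276, 107) [0.4712 0.371  0.1718]
(380, 150) [0.5591 0.3294 0.0026]
[-0.07495746  0.06832285  0.07551223] [-0.06756034  0.09587697] 4368
120 223 -0.0748 0.028699469561913993
150 224 -0.0749 0.029307880006458786
200 227 -0.074 0.02992012749508771
```

{"op": "play_rows", "data": {
  "steps": [
    [[0,0,0,45,0,0,0],[0,0,0,45,0,0,0],[0,0,0,35,0,0,0],[0,0,0,18,0,0,0],[0,0,0,7,0,0,0]]
  ]
}}

```text
clock: 13.9
ee_pos: [0.4625, 0.2998, 0.0108]
ee_rot: [[0.123, 0.992, -0.003], [0.992, -0.123, -0.001], [-0.001, -0.002, -1.0]]
wrist_force: [-0.3, -0.0, -0.6]
gripper_width: 0.0212
finger_force: 39.9
```

{"op": "play_rows", "data": {
  "steps": [
    [[0,0,0,4,0,0,0],[0,0,0,0,0,0,0],[0.42,0,0,0,0,0,0],[0.42,0,0,0,0,0,0],[0.42,0,0,0,0,0,0]]
  ]
}}

```text
clock: 14.4
ee_pos: [0.4638, 0.3005, 0.0092]
ee_rot: [[0.125, 0.992, 0.001], [0.992, -0.125, 0.0], [0.001, 0.001, -1.0]]
wrist_force: [0.2, 0.2, 0.1]
gripper_width: 0.036
finger_force: 0.0
```

{"op": "play_rows", "data": {
  "steps": [
    [[0.42,0,0,-25,0,0,0],[0.42,0,0,-45,0,0,0],[0.42,0,0,-45,0,0,0],[0.42,0,0,-45,0,0,0],[1,-44.6,5.6,0,0,0,0]]
  ]
}}

```text
clock: 14.9
ee_pos: [0.4664, 0.2588, 0.1745]
ee_rot: [[0.121, 0.993, 0.01], [0.993, -0.121, 0.004], [0.006, 0.009, -1.0]]
wrist_force: [1.0, -1.4, -1.8]
gripper_width: 0.0491
finger_force: 0.0
```

{"op": "play_rows", "data": {
  "steps": [
    [[1,-44.6,5.6,0,0,0,0],[1,-44.6,5.6,0,0,0,0],[1,-44.6,5.6,0,0,0,0],[1,-6.3,41,0,0,0,0],[1,-6.3,41,0,0,0,0]]
  ]
}}

```text
clock: 15.4
ee_pos: [0.5437, 0.0963, 0.1695]
ee_rot: [[0.126, 0.992, 0.001], [0.992, -0.126, 0.0], [0.0, 0.001, -1.0]]
wrist_force: [0.7, -0.3, 0.7]
gripper_width: 0.0852
finger_force: 0.0
```

{"op": "play_rows", "data": {
  "steps": [
    [[1,-6.3,41,0,0,0,0],[1,-6.3,41,0,0,0,0],[1,0,0,0,0,0,-7.9],[1,0,0,0,0,0,-7.9],[1,0,0,0,0,0,-7.9]]
  ]
}}

```text
clock: 15.9
ee_pos: [0.6231, 0.0749, 0.1686]
ee_rot: [[-0.29, 0.957, -0.0], [0.957, 0.29, 0.0], [0.0, -0.0, -1.0]]
wrist_force: [-0.3, -0.0, 0.4]
gripper_width: 0.0857
finger_force: 0.0
```

{"op": "play_rows", "data": {
  "steps": [
    [[1,0,0,0,0,0,0]]
  ]
}}

```text
clock: 16.0
ee_pos: [0.623, 0.0751, 0.1687]
ee_rot: [[-0.287, 0.958, 0.0], [0.958, 0.287, -0.0], [-0.0, 0.0, -1.0]]
wrist_force: [-0.1, 0.3, -0.6]
gripper_width: 0.0854
finger_force: 0.0
```

Run:
```python
from h import *
c=cam('wrist'); save(c,'w4.png'); P=cloud(c)
m=((P[:,:,2]>.006)&(P[:,:,2]<.03)).astype(np.uint8); m[300:]=0
n,l,s,ct=cv2.connectedComponentsWithStats(m)
for i in range(1,n):
  if s[i,4]>400:
    w=plane(c,np.argwhere(l==i)[:,::-1],.01)[:,:2].astype(np.float32); print(ct[i].round(),s[i],cv2.minAreaRect(w))
```

```text
[18. 38.] [   0    0   43   73 2606] ((0.3828049302101135, 0.14093288779258728), (0.03489674627780914, 0.05288030952215195), 15.617193222045898)
[214.  14.] [172   0  75  33 703] ((0.5297049880027771, 0.2008320838212967), (0.05850367248058319, 0.02282596565783024), 16.703105926513672)
[131. 129.] [111  98  33  62 724] ((0.482166051864624, 0.09389501810073853), (0.026508184149861336, 0.05176771432161331), 11.45628547668457)
[278. 185.] [ 269  121   20  138 2221] ((0.6243356466293335, 0.07804382592439651), (0.01699717901647091, 0.12771065533161163), 17.172855377197266)
```

View pics/w4.png

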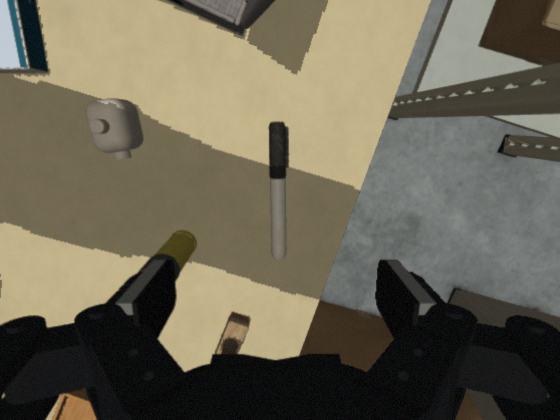

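The white pen with the black cap is centred at (278,190) and aligned. The yellow cylinder at (180,245) is beside the left finger, so I'll descend with a narrower opening.

{"op": "play_rows", "data": {
  "steps": [
    [[0.5,1.6,1.5,0,0,0,0],[0.5,0,0,45,0,0,0],[0.5,0,0,45,0,0,0],[0.5,0,0,40,0,0,0],[0.5,0,0,20,0,0,0]]
  ]
}}

```text
clock: 16.55
ee_pos: [0.6222, 0.0772, 0.0155]
ee_rot: [[-0.281, 0.96, -0.004], [0.96, 0.281, 0.0], [0.001, -0.003, -1.0]]
wrist_force: [-0.8, -0.0, -0.2]
gripper_width: 0.0427
finger_force: 0.0
```

{"op": "play_rows", "data": {
  "steps": [
    [[0.5,0,0,10,0,0,0],[0.5,0,0,5,0,0,0],[0.5,0,0,0,0,0,0]]
  ]
}}

```text
clock: 16.85
ee_pos: [0.6243, 0.0772, 0.004]
ee_rot: [[-0.284, 0.959, 0.001], [0.959, 0.284, -0.0], [-0.0, 0.001, -1.0]]
wrist_force: [-0.2, -0.1, -0.1]
gripper_width: 0.0427
finger_force: 0.0
```

{"op": "play_rows", "data": {
  "steps": [
    [[0,0,0,0,0,0,0],[0,0,0,0,0,0,0],[0,0,0,0,0,0,0],[0,0,0,0,0,0,0],[0,0,0,0,0,0,0]]
  ]
}}

```text
clock: 17.35
ee_pos: [0.6247, 0.0771, 0.0048]
ee_rot: [[-0.284, 0.959, 0.002], [0.959, 0.284, 0.0], [-0.001, 0.002, -1.0]]
wrist_force: [-0.3, 0.7, 6.7]
gripper_width: 0.014
finger_force: 39.7
```

{"op": "play_rows", "data": {
  "steps": [
    [[0,0,0,-25,0,0,0],[0,0,0,-45,0,0,0],[0,0,0,-45,0,0,0],[0,0,0,-45,0,0,0],[0,22,-36.4,0,0,0,0]]
  ]
}}

```text
clock: 17.85
ee_pos: [0.5908, 0.087, 0.1714]
ee_rot: [[-0.283, 0.959, 0.016], [0.959, 0.283, -0.0], [-0.005, 0.016, -1.0]]
wrist_force: [0.0, -0.7, -0.8]
gripper_width: 0.014
finger_force: 39.1
```

{"op": "play_rows", "data": {
  "steps": [
    [[0,22,-36.4,0,0,0,0],[0,22,-36.4,0,0,0,0],[0,22,-36.4,0,0,0,0],[0,0,0,0,0,0,7.9],[0,0,0,0,0,0,7.9]]
  ]
}}

```text
clock: 18.35
ee_pos: [0.4584, 0.1204, 0.1646]
ee_rot: [[-0.008, 1.0, 0.002], [1.0, 0.008, 0.0], [0.0, 0.002, -1.0]]
wrist_force: [1.1, -0.0, -0.7]
gripper_width: 0.0143
finger_force: 39.2
```

{"op": "play_rows", "data": {
  "steps": [
    [[0,0,0,0,0,0,7.9],[0,45.2,6.6,0,0,0,0],[0,45.2,6.6,0,0,0,0],[0,45.2,6.6,0,0,0,0],[0,45.2,6.6,0,0,0,0]]
  ]
}}

```text
clock: 18.85
ee_pos: [0.5084, 0.298, 0.1644]
ee_rot: [[0.125, 0.992, 0.001], [0.992, -0.125, 0.0], [0.001, 0.001, -1.0]]
wrist_force: [1.4, -1.3, -0.2]
gripper_width: 0.0139
finger_force: 39.1
```

{"op": "play_rows", "data": {
  "steps": [
    [[0,0,0,0,0,0,0]]
  ]
}}

```text
clock: 18.95
ee_pos: [0.5089, 0.3003, 0.1636]
ee_rot: [[0.122, 0.993, 0.001], [0.993, -0.122, 0.001], [0.001, 0.001, -1.0]]
wrist_force: [-0.1, -0.6, 0.0]
gripper_width: 0.0139
finger_force: 39.1
```

{"op": "play_rows", "data": {
  "steps": [
    [[0,0,0,45,0,0,0],[0,0,0,45,0,0,0],[0,0,0,35,0,0,0],[0,0,0,18,0,0,0],[0,0,0,7,0,0,0]]
  ]
}}

```text
clock: 19.45
ee_pos: [0.5072, 0.2954, 0.0123]
ee_rot: [[0.125, 0.992, -0.002], [0.992, -0.125, -0.001], [-0.001, -0.002, -1.0]]
wrist_force: [0.2, -0.5, 0.7]
gripper_width: 0.0137
finger_force: 39.1
```

{"op": "play_rows", "data": {
  "steps": [
    [[0,0,0,4,0,0,0],[0,0,0,0,0,0,0],[0.3,0,0,0,0,0,0],[0.3,0,0,0,0,0,0],[0.3,0,0,0,0,0,0]]
  ]
}}

```text
clock: 19.95
ee_pos: [0.5084, 0.2962, 0.0102]
ee_rot: [[0.125, 0.992, 0.001], [0.992, -0.125, 0.0], [0.0, 0.001, -1.0]]
wrist_force: [-0.2, -0.9, 0.3]
gripper_width: 0.0255
finger_force: 0.0
```

{"op": "play_rows", "data": {
  "steps": [
    [[0.3,0,0,-25,0,0,0],[0.3,0,0,-45,0,0,0],[0.3,0,0,-45,0,0,0],[0.3,0,0,-45,0,0,0],[0.3,0,0,0,0,0,0]]
  ]
}}

```text
clock: 20.45
ee_pos: [0.5103, 0.2971, 0.1757]
ee_rot: [[0.125, 0.992, 0.008], [0.992, -0.125, 0.003], [0.004, 0.008, -1.0]]
wrist_force: [0.1, -1.0, -0.5]
gripper_width: 0.0257
finger_force: 0.0
```

Run:
```python
from h import *
c=cam('wrist'); save(c,'w5.png',(180,60,560,340),2)
```

```text
(no output)
```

View pics/w5.png

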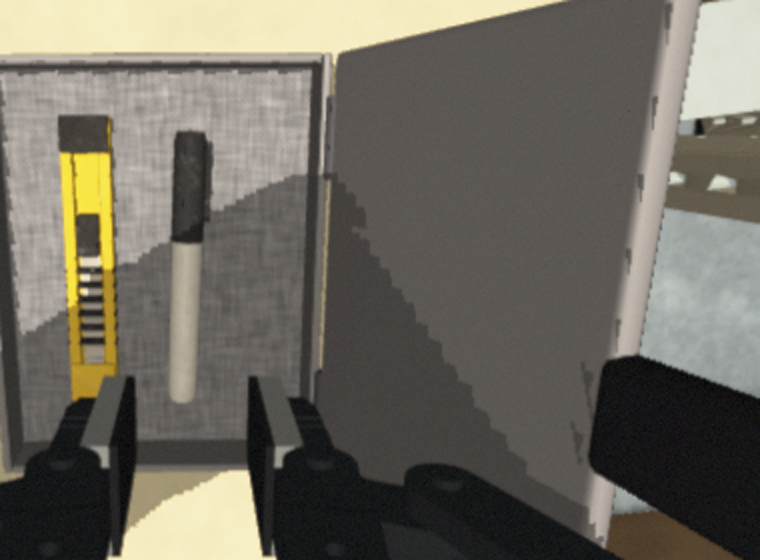

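Cutter and pen lie flat and side by side in the case. Now I'll go back to the tab and close the lid.

{"op": "play_rows", "data": {
  "steps": [
    [[0.3,0,0,-50,0,0,0],[0.3,0,0,-50,0,0,0],[1,0,0,0,0,0,-8.2],[1,0,0,0,0,0,-8.2],[1,0,0,0,0,0,-8.2]]
  ]
}}

```text
clock: 21.0
ee_pos: [0.5079, 0.296, 0.2689]
ee_rot: [[-0.305, 0.952, -0.001], [0.952, 0.305, -0.0], [-0.0, -0.001, -1.0]]
wrist_force: [-0.0, 0.7, -0.3]
gripper_width: 0.0683
finger_force: 0.0
```

{"op": "play_rows", "data": {
  "steps": [
    [[1,0,0,0,0,0,-8.2],[1,0,0,0,0,0,-8.2],[1,0,0,0,0,0,-8.2],[1,0,0,0,0,0,-8.2],[1,0,0,0,0,0,-8.2]]
  ]
}}

```text
clock: 21.5
ee_pos: [0.5078, 0.296, 0.2686]
ee_rot: [[-0.855, 0.519, -0.001], [0.519, 0.855, -0.001], [0.001, -0.001, -1.0]]
wrist_force: [1.1, -0.5, -0.4]
gripper_width: 0.0854
finger_force: 0.0
```

{"op": "play_rows", "data": {
  "steps": [
    [[1,0,0,0,0,0,-8.2],[1,0,0,0,0,0,-8.2],[1,0,0,0,0,0,-8.2],[1,0,0,0,0,0,0]]
  ]
}}

```text
clock: 21.9
ee_pos: [0.5078, 0.296, 0.2687]
ee_rot: [[-0.993, 0.119, -0.001], [0.119, 0.993, -0.001], [0.001, -0.001, -1.0]]
wrist_force: [-0.2, -0.5, 0.5]
gripper_width: 0.0849
finger_force: 0.0
```

{"op": "play_rows", "data": {
  "steps": [
    [[1,-38,0,0,0,0,0],[1,-38,0,0,0,0,0],[1,-38,0,0,0,0,0],[1,0,0,0,0,0,0]]
  ]
}}

```text
clock: 22.3
ee_pos: [0.6245, 0.2811, 0.2667]
ee_rot: [[-0.992, 0.128, -0.002], [0.128, 0.992, -0.001], [0.002, -0.001, -1.0]]
wrist_force: [0.4, 0.2, -0.6]
gripper_width: 0.0849
finger_force: 0.0
```

{"op": "play_rows", "data": {
  "steps": [
    [[1,2,1.5,40,0,0,0],[1,0,0,30,0,0,0],[1,0,0,17,0,0,0],[1,0,0,0,0,0,0]]
  ]
}}

```text
clock: 22.7
ee_pos: [0.6177, 0.2837, 0.1799]
ee_rot: [[-0.992, 0.125, -0.005], [0.125, 0.992, -0.001], [0.004, -0.002, -1.0]]
wrist_force: [-0.8, -0.9, 0.5]
gripper_width: 0.0854
finger_force: 0.0
```

{"op": "play_rows", "data": {
  "steps": [
    [[0,0,0,0,0,0,0],[0,0,0,0,0,0,0],[0,0,0,0,0,0,0],[0,0,0,0,0,0,0],[0,0,0,0,0,0,0]]
  ]
}}

```text
clock: 23.2
ee_pos: [0.6199, 0.283, 0.1836]
ee_rot: [[-0.992, 0.122, 0.002], [0.122, 0.992, -0.002], [-0.002, -0.002, -1.0]]
wrist_force: [0.3, -9.4, 6.5]
gripper_width: 0.0295
finger_force: 39.9
```

{"op": "play_rows", "data": {
  "steps": [
    [[0,17.1,0,-4.4,0,0,0],[0,17.4,0,-2.6,0,0,0],[0,17.6,0,-1,0,0,0],[0,17.5,0,0.9,0,0,0],[0,17.4,0,2.6,0,0,0]]
  ]
}}

```text
clock: 23.7
ee_pos: [0.5331, 0.2934, 0.1876]
ee_rot: [[-0.992, 0.123, 0.002], [0.123, 0.992, -0.002], [-0.002, -0.002, -1.0]]
wrist_force: [3.2, -9.1, -4.2]
gripper_width: 0.0294
finger_force: 39.7
```

{"op": "play_rows", "data": {
  "steps": [
    [[0,17.1,0,4.3,0,0,0],[0,16.5,0,6,0,0,0],[0,15.9,0,7.6,0,0,0],[0,15,0,9.2,0,0,0],[0,14.1,0,10.6,0,0,0]]
  ]
}}

```text
clock: 24.2
ee_pos: [0.4547, 0.3028, 0.1498]
ee_rot: [[-0.992, 0.122, 0.002], [0.122, 0.992, -0.003], [-0.002, -0.002, -1.0]]
wrist_force: [2.1, -10.8, 0.6]
gripper_width: 0.0294
finger_force: 40.5
```

{"op": "play_rows", "data": {
  "steps": [
    [[0,12.8,0,12,0,0,0],[0,11.7,0,13.2,0,0,0],[0,10.3,0,14.3,0,0,0],[0,8.7,0,15.2,0,0,0],[0,0,0,0,0,0,0]]
  ]
}}

```text
clock: 24.7
ee_pos: [0.4101, 0.3081, 0.0934]
ee_rot: [[-0.993, 0.122, -0.002], [0.122, 0.993, -0.003], [0.002, -0.003, -1.0]]
wrist_force: [-3.4, -9.8, 1.8]
gripper_width: 0.0295
finger_force: 40.6
```

{"op": "play_rows", "data": {
  "steps": [
    [[0,6.3,0,16.1,0,0,0],[0,4.8,0,16.7,0,0,0],[0,3.3,0,16.6,0,0,0],[0,1.8,0,15.8,0,0,0],[0,0.3,0,9,0,0,0]]
  ]
}}

```text
clock: 25.2
ee_pos: [0.3934, 0.3101, 0.0193]
ee_rot: [[-0.993, 0.122, -0.003], [0.122, 0.993, -0.003], [0.003, -0.003, -1.0]]
wrist_force: [-7.3, -7.1, 3.4]
gripper_width: 0.0292
finger_force: 41.6
```

{"op": "play_rows", "data": {
  "steps": [
    [[0,0,0,2,0,0,0],[0,0,0,1,0,0,0],[0,0,0,0,0,0,0]]
  ]
}}

```text
clock: 25.5
ee_pos: [0.3934, 0.31, 0.0169]
ee_rot: [[-0.993, 0.122, -0.004], [0.122, 0.993, -0.003], [0.003, -0.003, -1.0]]
wrist_force: [-7.7, -7.2, 0.2]
gripper_width: 0.0293
finger_force: 41.3
```

Still moving freely, so I'll push until the stop pushes back.

{"op": "play_rows", "data": {
  "steps": [
    [[0,0,0,2,0,0,0],[0,0,0,0,0,0,0]]
  ]
}}

```text
clock: 25.7
ee_pos: [0.3935, 0.3101, 0.015]
ee_rot: [[-0.993, 0.122, -0.003], [0.122, 0.993, -0.003], [0.003, -0.003, -1.0]]
wrist_force: [-8.1, -6.8, -0.1]
gripper_width: 0.0294
finger_force: 41.4
```

{"op": "play_rows", "data": {
  "steps": [
    [[0,0,0,2,0,0,0],[0,0,0,0,0,0,0]]
  ]
}}

```text
clock: 25.9
ee_pos: [0.3936, 0.3101, 0.014]
ee_rot: [[-0.993, 0.122, -0.002], [0.122, 0.993, -0.002], [0.002, -0.003, -1.0]]
wrist_force: [-13.5, -10.3, 22.3]
gripper_width: 0.0298
finger_force: 44.2
```

{"op": "play_rows", "data": {
  "steps": [
    [[1,0,0,-2,0,0,0],[1,0,0,0,0,0,0],[1,0,0,0,0,0,0],[1,0,0,0,0,0,0],[1,0,0,-25,0,0,0]]
  ]
}}

```text
clock: 26.4
ee_pos: [0.3942, 0.3106, 0.0387]
ee_rot: [[-0.993, 0.122, -0.004], [0.122, 0.993, -0.002], [0.003, -0.002, -1.0]]
wrist_force: [-0.2, -0.1, -0.8]
gripper_width: 0.0852
finger_force: 0.0
```

{"op": "play_rows", "data": {
  "steps": [
    [[1,0,0,-45,0,0,0],[1,0,0,-50,0,0,0],[1,0,0,-50,0,0,0],[1,-21.6,-41.7,0,0,0,0],[1,-21.6,-41.7,0,0,0,0]]
  ]
}}

```text
clock: 26.9
ee_pos: [0.4291, 0.2233, 0.1869]
ee_rot: [[-0.993, 0.118, 0.003], [0.118, 0.993, 0.001], [-0.003, 0.001, -1.0]]
wrist_force: [0.5, -0.9, -1.5]
gripper_width: 0.0856
finger_force: 0.0
```

{"op": "play_rows", "data": {
  "steps": [
    [[1,-21.6,-41.7,0,0,0,0],[1,-21.6,-41.7,0,0,0,0],[1,-21.6,-41.7,0,0,0,0],[1,0,0,0,0,0,8.3],[1,0,0,0,0,0,8.3]]
  ]
}}

```text
clock: 27.4
ee_pos: [0.4779, 0.0898, 0.1853]
ee_rot: [[-0.913, 0.408, -0.0], [0.408, 0.913, 0.0], [0.0, -0.0, -1.0]]
wrist_force: [0.2, -0.0, 0.8]
gripper_width: 0.0851
finger_force: 0.0
```

{"op": "play_rows", "data": {
  "steps": [
    [[1,0,0,0,0,0,8.3],[1,0,0,0,0,0,8.3],[1,0,0,0,0,0,8.3],[1,0,0,0,0,0,8.3],[1,0,0,0,0,0,8.3]]
  ]
}}

```text
clock: 27.9
ee_pos: [0.4774, 0.0913, 0.1854]
ee_rot: [[-0.416, 0.909, -0.0], [0.909, 0.416, 0.0], [0.0, -0.0, -1.0]]
wrist_force: [0.1, -0.5, 0.1]
gripper_width: 0.0859
finger_force: 0.0
```

{"op": "play_rows", "data": {
  "steps": [
    [[1,0,0,0,0,0,0]]
  ]
}}

```text
clock: 28.0
ee_pos: [0.4774, 0.0913, 0.1854]
ee_rot: [[-0.419, 0.908, -0.0], [0.908, 0.419, 0.0], [0.0, -0.0, -1.0]]
wrist_force: [0.0, -0.2, -0.5]
gripper_width: 0.0855
finger_force: 0.0
```

Run:
```python
from h import *
c=cam('wrist'); save(c,'w6.png'); P=cloud(c)
m=((P[:,:,2]>.006)&(P[:,:,2]<.07)).astype(np.uint8); m[260:]=0
n,l,s,ct=cv2.connectedComponentsWithStats(m)
for i in range(1,n):
  if s[i,4]>400:
    q=P[l==i]; q=q[q[:,2]>.034]
    if 30<len(q): print(ct[i].round(),s[i],len(q),cv2.minAreaRect(q[:,:2].astype(np.float32)),q.mean(0),q[:,2].max())
# lid check from wrist+top
t=cam('top'); save(t,'t6.png',(100,120,240,250),4); T=cloud(t)
q=P.reshape(-1,3) if 0 else T.reshape(-1,3)
a=np.radians(-7.2); ex=np.array([np.cos(a),np.sin(a)]); ey=np.array([-ex[1],ex[0]])
d=q[:,:2]-[.495,.2966]; X=d@ex;Y=d@ey; k=(abs(X)<.065)&(abs(Y)<.085)
A=np.c_[X[k],np.ones(k.sum())]; print('lid slope,z',np.linalg.lstsq(A,q[k,2],rcond=None)[0],k.sum())
```

```text
[383.  45.] [  263     0   240   125 18094] 16760 ((0.5040806531906128, 0.22514590620994568), (0.18180638551712036, 0.09088050574064255), 24.22303009033203) [0.5027327  0.24067191 0.03814624] 0.04210332074174211
[276. 190.] [ 258  165   37   54 1657] 1157 ((0.47518429160118103, 0.09669161587953568), (0.027250533923506737, 0.03850451111793518), 22.457895278930664) [0.47468667 0.0975759  0.03818235] 0.051877340515621595
lid slope,z [0.00059049 0.04072365] 1301
```

View pics/w6.png

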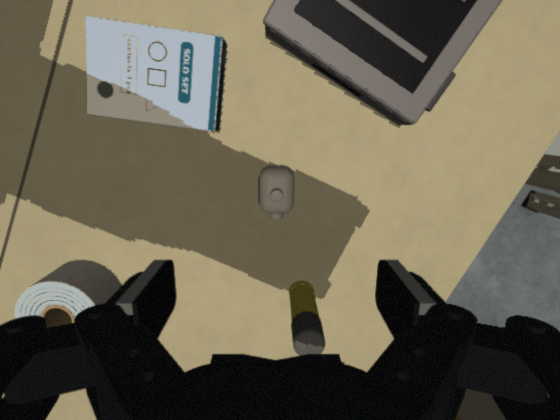

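The wrist view shows the counter at (276,190) with its knob facing down the picture, and the lid is measured shut (slope 0.0006). Grasping the counter.

{"op": "play_rows", "data": {
  "steps": [
    [[1,4.2,-0.7,0,0,0,2],[1,0,0,45,0,0,0],[1,0,0,45,0,0,0],[1,0,0,45,0,0,0],[1,0,0,25,0,0,0]]
  ]
}}

```text
clock: 28.6
ee_pos: [0.4734, 0.0948, 0.0227]
ee_rot: [[-0.393, 0.919, -0.003], [0.919, 0.393, -0.0], [0.001, -0.003, -1.0]]
wrist_force: [0.1, 0.3, 1.2]
gripper_width: 0.0856
finger_force: 0.0
```

{"op": "play_rows", "data": {
  "steps": [
    [[1,0,0,13,0,0,0],[1,0,0,6,0,0,0],[1,0,0,0,0,0,0]]
  ]
}}

```text
clock: 28.9
ee_pos: [0.4748, 0.0948, 0.0062]
ee_rot: [[-0.391, 0.92, -0.001], [0.92, 0.391, -0.0], [0.0, -0.001, -1.0]]
wrist_force: [0.6, 0.2, 0.0]
gripper_width: 0.0849
finger_force: 0.0
```

{"op": "play_rows", "data": {
  "steps": [
    [[0,0,0,0,0,0,0],[0,0,0,0,0,0,0],[0,0,0,0,0,0,0],[0,0,0,0,0,0,0],[0,0,0,0,0,0,0]]
  ],
  "squeeze": 30
}}

```text
clock: 29.4
ee_pos: [0.4753, 0.0948, 0.007]
ee_rot: [[-0.39, 0.921, 0.001], [0.921, 0.39, 0.0], [-0.0, 0.001, -1.0]]
wrist_force: [-0.7, 0.1, 5.4]
gripper_width: 0.0317
finger_force: 29.9
```

{"op": "play_rows", "data": {
  "steps": [
    [[0,0,0,-20,0,0,0],[0,0,0,-45,0,0,0],[0,0,0,-50,0,0,0],[0,0,0,-45,0,0,0],[0,-42.8,-13.2,0,0,0,0]]
  ]
}}

```text
clock: 29.9
ee_pos: [0.4816, 0.0526, 0.172]
ee_rot: [[-0.394, 0.919, 0.008], [0.919, 0.394, 0.0], [-0.003, 0.008, -1.0]]
wrist_force: [1.7, -0.5, -2.0]
gripper_width: 0.0315
finger_force: 30.1
```

{"op": "play_rows", "data": {
  "steps": [
    [[0,-42.8,-13.2,0,0,0,0],[0,-42.8,-13.2,0,0,0,0],[0,-42.8,-13.2,0,0,0,0],[0,-42.8,-13.2,0,0,0,0],[0,-42.8,-13.2,0,0,0,0]]
  ]
}}

```text
clock: 30.4
ee_pos: [0.5018, -0.1745, 0.1668]
ee_rot: [[-0.39, 0.921, 0.0], [0.921, 0.39, -0.0], [-0.0, 0.0, -1.0]]
wrist_force: [1.3, 1.0, -0.8]
gripper_width: 0.0317
finger_force: 30.1
```

{"op": "play_rows", "data": {
  "steps": [
    [[0,-42.8,-13.2,0,0,0,0],[0,-42.8,-13.2,0,0,0,0],[0,0,0,0,0,0,8],[0,0,0,0,0,0,8],[0,0,0,0,0,0,8]]
  ]
}}

```text
clock: 30.9
ee_pos: [0.5109, -0.262, 0.1664]
ee_rot: [[0.025, 1.0, -0.0], [1.0, -0.025, 0.0], [0.0, -0.0, -1.0]]
wrist_force: [0.7, -0.4, -0.1]
gripper_width: 0.0319
finger_force: 30.0
```

{"op": "play_rows", "data": {
  "steps": [
    [[0,0,0,0,0,0,8],[0,0,0,0,0,0,0]]
  ]
}}

```text
clock: 31.1
ee_pos: [0.511, -0.2617, 0.1666]
ee_rot: [[0.16, 0.987, 0.0], [0.987, -0.16, 0.0], [0.0, 0.0, -1.0]]
wrist_force: [0.1, 0.2, 0.4]
gripper_width: 0.0316
finger_force: 30.0
```

Run:
```python
from h import *
c=cam('wrist'); save(c,'w7.png'); P=cloud(c)
a=np.radians(-8.9); ex=np.array([np.cos(a),np.sin(a)]); ey=np.array([-ex[1],ex[0]])
d=P[:,:,:2]-np.array([.505,-.302]); X=d@ex;Y=d@ey; Z=P[:,:,2]
k=(Z>.011)&(Z<.022)&(abs(X)<.08)&(abs(Y)<.13)
for nm,V,W,r in(('X at Y .06-.09',X,Y,(.06,.09)),('X at Y.02-.05',X,Y,(.02,.05)),('Y at |X|<.04',Y,X,(-.04,.04))):
    q=V[k&(W>r[0])&(W<r[1])]; print(nm,np.histogram(q,bins=np.arange(-.12,.121,.004))[0].tolist())
```

```text
X at Y .06-.09 [0, 0, 0, 0, 0, 0, 0, 0, 0, 0, 0, 0, 0, 0, 0, 0, 149, 17, 0, 0, 0, 0, 0, 0, 0, 0, 0, 0, 0, 0, 0, 0, 0, 0, 0, 0, 0, 0, 0, 0, 0, 0, 4, 164, 2, 0, 0, 0, 0, 0, 0, 0, 0, 0, 0, 0, 0, 0, 0, 0]
X at Y.02-.05 [0, 0, 0, 0, 0, 0, 0, 0, 0, 0, 0, 0, 0, 0, 0, 0, 135, 14, 0, 0, 0, 0, 0, 0, 0, 0, 0, 0, 0, 0, 0, 0, 0, 0, 0, 0, 0, 0, 0, 0, 0, 0, 6, 145, 2, 0, 0, 0, 0, 0, 0, 0, 0, 0, 0, 0, 0, 0, 0, 0]
Y at |X|<.04 [0, 0, 0, 0, 3, 40, 0, 0, 0, 0, 0, 0, 0, 0, 0, 0, 0, 0, 0, 0, 0, 0, 0, 0, 0, 0, 0, 0, 0, 0, 0, 0, 0, 0, 0, 0, 0, 0, 0, 0, 0, 0, 0, 0, 0, 0, 0, 0, 0, 0, 0, 0, 0, 0, 332, 132, 0, 0, 0, 0]
```

View pics/w7.png

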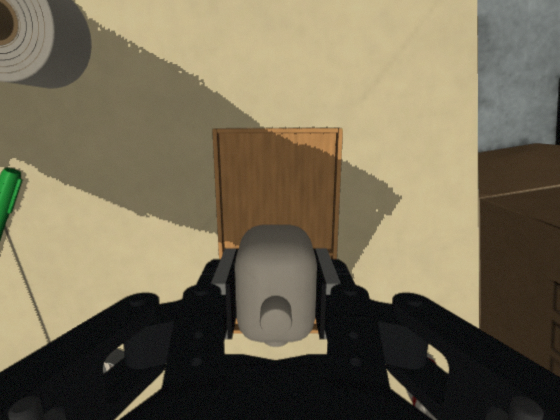

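The counter is held upright over the larger pocket and the tray walls match the measured pose. Placing it.

{"op": "play_rows", "data": {
  "steps": [
    [[0,0,0,45,0,0,0],[0,0,0,45,0,0,0],[0,0,0,35,0,0,0],[0,0,0,18,0,0,0],[0,0,0,7,0,0,0]]
  ]
}}

```text
clock: 31.65
ee_pos: [0.5102, -0.261, 0.0147]
ee_rot: [[0.154, 0.988, -0.002], [0.988, -0.154, 0.002], [0.001, -0.003, -1.0]]
wrist_force: [-0.5, 0.0, 0.2]
gripper_width: 0.0314
finger_force: 30.1
```

{"op": "play_rows", "data": {
  "steps": [
    [[0,0,0,4,0,0,0],[0,0,0,1,0,0,0],[0.58,0,0,0,0,0,0],[0.58,0,0,0,0,0,0],[0.58,0,0,0,0,0,0]]
  ]
}}

```text
clock: 32.15
ee_pos: [0.5114, -0.2619, 0.0121]
ee_rot: [[0.157, 0.988, 0.001], [0.988, -0.157, -0.001], [-0.0, 0.001, -1.0]]
wrist_force: [0.6, 0.5, -0.1]
gripper_width: 0.0497
finger_force: 0.0
```

{"op": "play_rows", "data": {
  "steps": [
    [[0.58,0,0,-25,0,0,0],[0.58,0,0,-45,0,0,0],[0.58,0,0,-50,0,0,0],[0.58,0,0,-45,0,0,0],[1,38.3,16.2,0,0,0,0]]
  ]
}}

```text
clock: 32.65
ee_pos: [0.5343, -0.23, 0.1828]
ee_rot: [[0.162, 0.987, 0.008], [0.987, -0.162, -0.006], [-0.004, 0.008, -1.0]]
wrist_force: [1.6, -0.2, -0.9]
gripper_width: 0.063
finger_force: 0.0
```

{"op": "play_rows", "data": {
  "steps": [
    [[1,38.3,16.2,0,0,0,0],[1,38.3,16.2,0,0,0,0],[1,38.3,16.2,0,0,0,0],[1,38.3,16.2,0,0,0,0],[1,0,0,0,0,0,-4.4]]
  ]
}}

```text
clock: 33.15
ee_pos: [0.6231, -0.0814, 0.1765]
ee_rot: [[0.077, 0.997, 0.001], [0.997, -0.077, 0.001], [0.001, 0.001, -1.0]]
wrist_force: [-0.5, -0.1, -0.1]
gripper_width: 0.0851
finger_force: 0.0
```

{"op": "play_rows", "data": {
  "steps": [
    [[1,0,0,0,0,0,0]]
  ]
}}

```text
clock: 33.25
ee_pos: [0.6216, -0.0843, 0.1765]
ee_rot: [[0.078, 0.997, 0.0], [0.997, -0.078, -0.0], [-0.0, 0.0, -1.0]]
wrist_force: [-0.6, -0.9, -0.8]
gripper_width: 0.0857
finger_force: 0.0
```

Run:
```python
from h import *
print(bot.get_state()['ee_pos'])
c=cam('wrist'); save(c,'w8.png'); P=cloud(c)
m=((P[:,:,2]>.006)&(P[:,:,2]<.07)).astype(np.uint8); m[260:]=0
n,l,s,ct=cv2.connectedComponentsWithStats(m)
for i in range(1,n):
  if s[i,4]>300:
    q=P[l==i]; b=q[(q[:,2]>.012)&(q[:,2]<.024)]; h=q[q[:,2]>.045]
    if len(b)>30 and len(h)>20: print(ct[i].round(),s[i],'base',cv2.minAreaRect(b[:,:2].astype(np.float32)),'handle',cv2.minEnclosingCircle(h[:,:2].astype(np.float32)),h.mean(0))
t=cam('top'); T=cloud(t); d=T[:,:,:2]-np.array([.5114,-.2619]); k=(np.hypot(d[:,:,0],d[:,:,1])<.03)&(T[:,:,2]>.03); print('counter',k.sum(),T[k].mean(0),T[k][:,2].max())
```

```text
[ 0.6216094  -0.0843483   0.17654819]
[190. 105.] [172  83  32  38 573] base ((0.5578142404556274, 0.0002784561365842819), (0.02413647249341011, 0.008708241395652294), 82.58534240722656) handle ((0.5540251731872559, 0.00037698913365602493), 0.012742934748530388) [ 0.55999666 -0.00125432  0.05874354]
[277. 194.] [ 264  166   28   56 1364] base ((0.6222699880599976, -0.08434773236513138), (0.05132995545864105, 0.021412799134850502), 84.98682403564453) handle ((0.6219453811645508, -0.08444589376449585), 0.011596164666116238) [ 0.6221477  -0.08296099  0.05662361]
counter 169 [ 0.51022583 -0.25998557  0.04238127] 0.060569562867910154
```

View pics/w8.png

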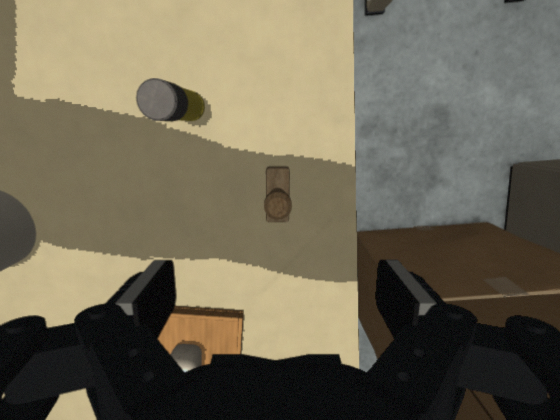

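The stamp at (277,195) is centred and aligned, and the counter stands in the tray at (188,353). Grasping the stamp.

{"op": "play_rows", "data": {
  "steps": [
    [[1,0,0.5,45,0,0,0],[1,0,0,45,0,0,0],[1,0,0,40,0,0,0],[1,0,0,25,0,0,0],[1,0,0,11,0,0,0]]
  ]
}}

```text
clock: 33.85
ee_pos: [0.6202, -0.086, 0.0084]
ee_rot: [[0.084, 0.996, -0.003], [0.996, -0.084, 0.001], [0.001, -0.003, -1.0]]
wrist_force: [-0.3, 0.6, 0.4]
gripper_width: 0.0852
finger_force: 0.0
```

{"op": "play_rows", "data": {
  "steps": [
    [[1,0,0,5,0,0,0],[1,0,0,0,0,0,0]]
  ]
}}

```text
clock: 34.05
ee_pos: [0.6221, -0.0859, 0.0061]
ee_rot: [[0.083, 0.997, 0.001], [0.997, -0.083, -0.0], [-0.0, 0.001, -1.0]]
wrist_force: [1.1, -0.3, 0.4]
gripper_width: 0.0856
finger_force: 0.0
```

{"op": "play_rows", "data": {
  "steps": [
    [[0,0,0,0,0,0,0],[0,0,0,0,0,0,0],[0,0,0,0,0,0,0],[0,0,0,0,0,0,0],[0,0,0,0,0,0,0]]
  ]
}}

```text
clock: 34.55
ee_pos: [0.622, -0.0854, 0.0059]
ee_rot: [[0.081, 0.997, 0.001], [0.997, -0.081, -0.0], [-0.0, 0.001, -1.0]]
wrist_force: [-0.5, 0.5, 4.2]
gripper_width: 0.0211
finger_force: 31.9
```

{"op": "play_rows", "data": {
  "steps": [
    [[0,0,0,-20,0,0,0],[0,0,0,-45,0,0,0],[0,0,0,-50,0,0,0],[0,0,0,-45,0,0,0],[0,-40.3,-14.8,0,0,0,0]]
  ]
}}

```text
clock: 35.05
ee_pos: [0.6072, -0.1227, 0.1716]
ee_rot: [[0.077, 0.997, 0.009], [0.997, -0.077, -0.002], [-0.001, 0.009, -1.0]]
wrist_force: [-0.6, -1.1, -1.2]
gripper_width: 0.0212
finger_force: 31.4
```

{"op": "play_rows", "data": {
  "steps": [
    [[0,-40.3,-14.8,0,0,0,0],[0,-40.3,-14.8,0,0,0,0],[0,-40.3,-14.8,0,0,0,0],[0,-40.3,-14.8,0,0,0,0],[0,-40.3,-14.8,0,0,0,0]]
  ]
}}

```text
clock: 35.55
ee_pos: [0.5126, -0.3205, 0.1656]
ee_rot: [[0.081, 0.997, 0.0], [0.997, -0.081, -0.0], [-0.0, 0.0, -1.0]]
wrist_force: [0.3, -0.3, -0.6]
gripper_width: 0.021
finger_force: 31.4
```

{"op": "play_rows", "data": {
  "steps": [
    [[0,-40.3,-14.8,0,0,0,0],[0,0,0,0,0,0,4.3],[0,0,0,0,0,0,0]]
  ]
}}

```text
clock: 35.85
ee_pos: [0.4949, -0.359, 0.1653]
ee_rot: [[0.159, 0.987, -0.0], [0.987, -0.159, 0.0], [0.0, -0.0, -1.0]]
wrist_force: [0.7, 0.8, -0.6]
gripper_width: 0.021
finger_force: 31.4
```

{"op": "play_rows", "data": {
  "steps": [
    [[0,1,1,45,0,0,0],[0,0,0,45,0,0,0],[0,0,0,35,0,0,0],[0,0,0,18,0,0,0],[0,0,0,7,0,0,0]]
  ]
}}

```text
clock: 36.35
ee_pos: [0.4963, -0.3556, 0.0137]
ee_rot: [[0.153, 0.988, -0.002], [0.988, -0.153, 0.002], [0.002, -0.002, -1.0]]
wrist_force: [-0.2, 0.5, -0.4]
gripper_width: 0.0215
finger_force: 31.3
```

{"op": "play_rows", "data": {
  "steps": [
    [[0,0,0,4,0,0,0],[0,0,0,0.5,0,0,0],[0.5,0,0,0,0,0,0],[0.5,0,0,0,0,0,0],[0.5,0,0,0,0,0,0]]
  ]
}}

```text
clock: 36.85
ee_pos: [0.4969, -0.3575, 0.0116]
ee_rot: [[0.156, 0.988, 0.001], [0.988, -0.156, -0.001], [-0.001, 0.001, -1.0]]
wrist_force: [0.2, -0.3, -0.3]
gripper_width: 0.0429
finger_force: 0.0
```

{"op": "play_rows", "data": {
  "steps": [
    [[0.5,0,0,-25,0,0,0],[0.5,0,0,-45,0,0,0],[0.5,0,0,-50,0,0,0],[0.5,0,0,-50,0,0,0],[0.5,0,0,-40,0,0,0]]
  ]
}}

```text
clock: 37.35
ee_pos: [0.4967, -0.3573, 0.2245]
ee_rot: [[0.156, 0.988, 0.002], [0.988, -0.156, -0.002], [-0.001, 0.002, -1.0]]
wrist_force: [0.2, -1.4, -0.0]
gripper_width: 0.0428
finger_force: 0.0
```

{"op": "play_rows", "data": {
  "steps": [
    [[0.5,-40,-40,0,0,0,0],[0.5,-40,-40,0,0,0,0],[0.5,-20,-40,0,0,0,0],[0.5,0,0,0,0,0,0],[0.5,0,0,0,0,0,0]]
  ]
}}

```text
clock: 37.85
ee_pos: [0.3725, -0.43, 0.2215]
ee_rot: [[0.158, 0.987, 0.001], [0.987, -0.158, -0.0], [-0.0, 0.001, -1.0]]
wrist_force: [0.5, -0.4, -0.3]
gripper_width: 0.0432
finger_force: 0.0
```

Run:
```python
from h import *
c=cam('top'); save(c,'t9.png',(100,110,440,290),2.3)
T=cloud(c)
for n,p,r in(('stamp',(.4963,-.3578),.035),('counter',(.511,-.261),.035)):
    d=T[:,:,:2]-np.array(p); k=(np.hypot(d[:,:,0],d[:,:,1])<r)&(T[:,:,2]>.018); print(n,k.sum(),T[k].mean(0),T[k][:,2].max())
```

```text
stamp 165 [ 0.49676722 -0.353653    0.03844258] 0.0705106094391279
counter 188 [ 0.50974308 -0.26005063  0.04078008] 0.05886648432876118
```

View pics/t9.png

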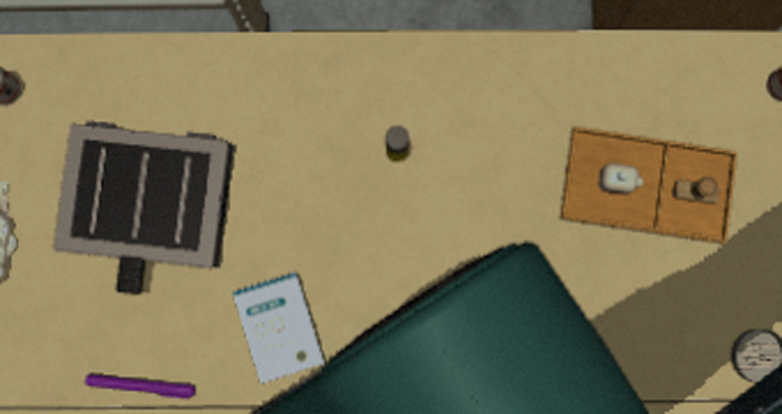

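The case is shut at (145,200). The counter stands in the larger pocket at (622,178) and the stamp in the smaller one at (697,188). The arm is clear of everything.

```bash
python3 -c "
from workcell import bot
print(bot.finish_job())"
```

```text
the job is handed in; nothing more can be done
None
```

Both kits are made up and the job is handed in: the cutter and pen lie side by side in the shut case, and the counter and stamp stand in the tray's larger and smaller pockets.

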